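Lock the lens clamp past its detent

ROBOT

A 7-joint arm with a two-finger parallel gripper is mounted at the origin on a cart in front of the work surface, level with it; the furniture and walls round the work are solid. World frame = base frame: x ahead of the robot, y to its left, z up, the work surface at z = 0. Lengths are in m, angles in rad, forces in N, time in s.
With the tool pointing down it reaches from about 0.425 to 0.8 m from the base axis. Payload 8.3 kg.
Tool frame: the origin (TCP) lies on the centre line of the jaws, within the pads' length; the fingertips stand 25 mm ahead of it and the grasp point (between the pads) lies 6 mm ahead of it (manip.tcp_to_tips is the distance from the TCP to the fingertips, in m); z points along the fingers, x is the direction in which the jaws open and shut, and the axes are right-handed (so a half turn about z gives the same grasp; the last joint's range is limited). The gripper opens to 85 mm and grips with 20 to 120 N. Pads are 22 mm wide; open, the fingers measure 114 mm over their backs; the gripper's body (76 mm by 85 mm) begins 54 mm behind the grasp point. The pads swing forward as they close: fully open they stand 13 mm farther back than shut.
Start: joints at [1.23, 0.383, 0.016, 1.37, -0.006, 1.388, -0.046], TCP at [0.171, -0.601, 0.256] pointing down, gripper open.
Joint ranges: [-2.95, 2.95], [-0.25, 2.06], [-1.52, 1.56], [0.18, 2.33], [-1.44, 4.58], [0.02, 2.06], [-3.01, 3.01]. Speed limits (rad/s): [2.39, 2.39, 3.01, 3.01, 3.14, 3.14, 3.14].

INTERFACE

Orientations are given as a unit quaternion [w, x, y, z].
In Python, from rig import sensors, optics, manip gives the robot as it stands.
- The arm moves only by the shell command python3 -m handwheel 'ROWS' [OPENING] [FORCE]. ROWS is text: rows parted by semicolons, each of 4 numbers parted by spaces: the shift along the tool's x, y, z in mm, then the turn about the tool's z in degrees. In form: tx ty tz yaw; .... A call has 1 to 8 rows; each row is the pose to reach, as a shift and turn from the pose commanded when the call began, along the tool's axes at that moment; what a row does not reach only later rows make up. A row lasts 1/8 s, in which the tool goes at most 62.5 mm and 10.7 degrees, less where a joint would pass 70% of its speed; a pose out of reach is approached as far as the arm can. A call with a gripper value outside its range is refused whole. OPENING is the gripper command: -1 is fully open, 1 is shut, values between are in proportion, set as the call begins (- or left out, the last holds). The fingers move at their own pace and stop on an object; FORCE is the grip in N (left out, the last holds). Time passes only in rows, so rows that repeat a pose let the fingers close. It gives the time, the measured TCP pose, the force and the opening at its end, in the units of the state.
- sensors.get_obs(): the state, without advancing time (a new reading comes with each control period).
- optics.camera(name): name is "scene" or "top" or "wrist"; returns the picture (480x640x3 uint8, red, green, blue); there is no depth.
- optics.camera_info(name): a dict with "mtx" (3x3 intrinsics, pixels), "view" (4x4, takes a point from world to camera coordinates). Camera axes: x right, y down, z forward; pixel columns grow to the right and rows downward; lengths in m; the calibration is good to about 2 mm. A picture is of the moment at which its call begins: read the wrist's pose just before it. camera_info takes no time and is no camera call; for the wrist camera it gives the pose at the moment of the call.
- manip.finish_job(): hands the job in, once; it reports no verdict.
The state is a dict: "time": time; "joint_pos": joint angles; "joint_vel": joint speeds; "effort": joint torques, N m; "position": TCP position; "orientation": TCP orientation; "ft_force": force on the tool from outside, world axes, zero at the start; "moment": the same for the moment, N m; "gripper_width": opening from 0.0 (shut) to 1.0 (fully open).
Only numpy, scipy, OpenCV 4.12 (cv2) and the standard library are available. Lean on these libraries where they do the work, as an engineer would, in place of code of your own. Each camera call takes 0.05 s, during which the arm holds its last target.

TASK

Two identical lens clamps stand on the bench; one of them has a lens in its nest. Lock that lens in: turn the knob of its clamp clockwise until it clicks past the detent and rests in the locked notch, with the brass clamp finger over the rim of the lens, then let go. Leave the knob of the empty clamp open and do not push the lens out of its nest.

Things in the scene. Friction and masses are not known exactly. Their poses are not given: they have to be found in the camera images.
- loaded_knob_grip (a point): Middle of the black bar knob (48 long, 14 thick, z 43-69 mm) of the clamp that holds the lens, on its vertical axis, 56 mm above the bench. x axis: along the bar to its white pointer line and the brass clamp finger that turns with it (z 23-28, reaches 47 mm out, under the bar); z up. Below the bar a skirt 32 mm wide, top at z 44. Fixed plate 152x90x12 mm, knob at one end, lens at the other.
- loaded_knob (a joint): Angle of that knob, rad, growing clockwise from above: 0 open notch (starts there), 0.75 crest of the detent, 1.25 (72 deg) locked notch; solid stops at both notches. An over-centre spring resists with about 0.15 N m at first, less towards the crest; past it, it snaps the knob into the locked notch; short of it, it drives it back to 0.
- empty_knob (a joint): Angle of the knob of the other, identical clamp, whose nest is empty (bare blue pad); same meaning. It rests in its open notch at 0 and must stay there.
- lens_middle (a point): Centre of the black lens ring (50 mm across, 8 high, small tab) lying loose between six brass pins in the clamp's nest; 17.5 mm above the bench, ring top at 21.5 mm, 64 mm from the knob's axis. In the locked notch the clamp finger points at this centre and covers 8 mm of the rim, 1.5 mm above it.

How it is judged:
By the outcome, as a careful person would: the job done as asked, in the order asked, and still so for the second after the job is handed in, with the robot touching nothing.
It also fails if it takes over 29 s, if anything falls off the work surface, if the arm or the gripper's body presses on something with over 40 N, if the wrist force passes 120 N, or if a joint passes its speed limit or range.

## Working session

There is one attempt and no reset: what is moved stays moved. The work goes in short steps, Python scripts to look and compute and a shell command to move; the robot and the scene stay as the last step left them, time stands still between calls to the robot, and variables do not carry over. Pictures are saved under pics/ and viewed, and the job is handed in when it is done.

```bash
mkdir -p pics; python3 - <<'E'
from rig import sensors, optics, manip
import cv2
o=sensors.get_obs(); print({k:o[k] for k in('time','position','orientation','joint_pos','ft_force','gripper_width')}, manip.tcp_to_tips)
for n in('scene','top'):
    cv2.imwrite(f'pics/{n}0.png',optics.camera(n)[:,:,::-1]); i=optics.camera_info(n); print(n,i)
E
```

```text
{'time': 0.0, 'position': array([ 0.17131388, -0.6005809 ,  0.25527401]), 'orientation': array([-5.94294304e-04,  7.98214938e-01, -6.02371924e-01, -7.90278799e-04]), 'joint_pos': array([ 1.23010385,  0.38423924,  0.01637487,  1.37116331, -0.0063341 ,
        1.38821583, -0.04649217]), 'ft_force': array([0.37838946, 0.03700227, 0.4800274 ]), 'gripper_width': 1.000937443588758} 0.025
scene {'mtx': array([[462.41000798,   0.        , 319.48831113],
       [  0.        , 462.41000798, 228.55159437],
       [  0.        ,   0.        ,   1.        ]]), 'view': array([[-0.81652151, -0.57692314,  0.02126786,  0.49337633],
       [-0.35845367,  0.47775435, -0.802036  ,  0.31324926],
       [ 0.45255231, -0.66250319, -0.59689692,  0.59561877],
       [ 0.        ,  0.        ,  0.        ,  1.        ]])}
top {'mtx': array([[508.64456718,   0.        , 324.9581871 ],
       [  0.        , 508.64456718, 240.1812935 ],
       [  0.        ,   0.        ,   1.        ]]), 'view': array([[ 0.07406992, -0.99723891, -0.00531076, -0.06016224],
       [-0.97280202, -0.0710808 , -0.22046258,  0.62327038],
       [ 0.21947637,  0.02149596, -0.97538098,  0.79071102],
       [ 0.        ,  0.        ,  0.        ,  1.        ]])}
```

View pics/scene0.png

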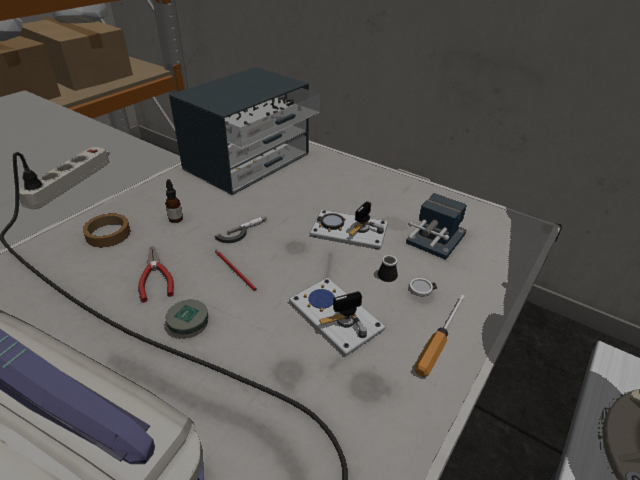

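View pics/top0.png

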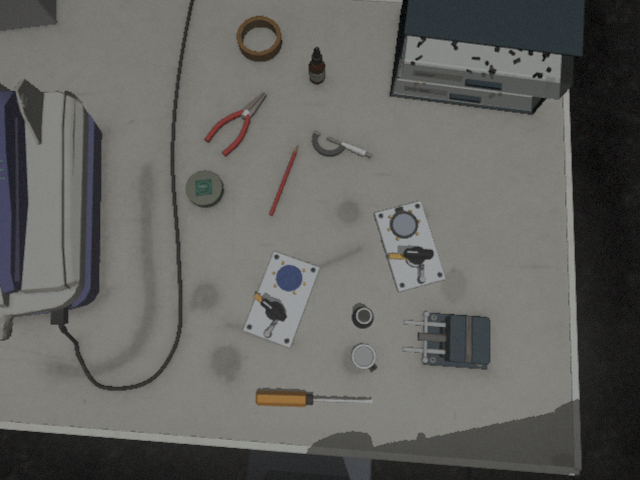

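```bash
python3 - <<'E'
import cv2
a=cv2.imread('pics/top0.png')[190:310,350:490]
cv2.imwrite('pics/topz.png',cv2.resize(a,None,fx=5,fy=5,interpolation=cv2.INTER_CUBIC))
a=cv2.imread('pics/scene0.png')[190:260,300:400]
cv2.imwrite('pics/scz.png',cv2.resize(a,None,fx=7,fy=7,interpolation=cv2.INTER_CUBIC))
E
```

```text
(no output)
```

View pics/topz.png

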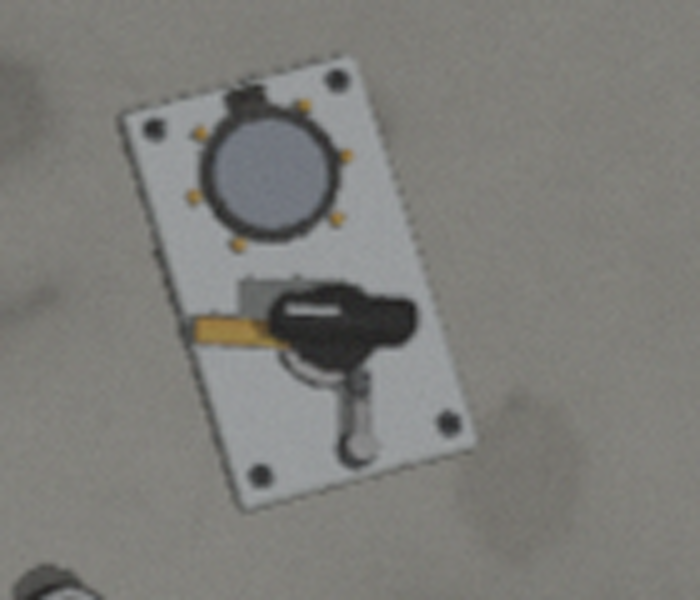

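View pics/scz.png

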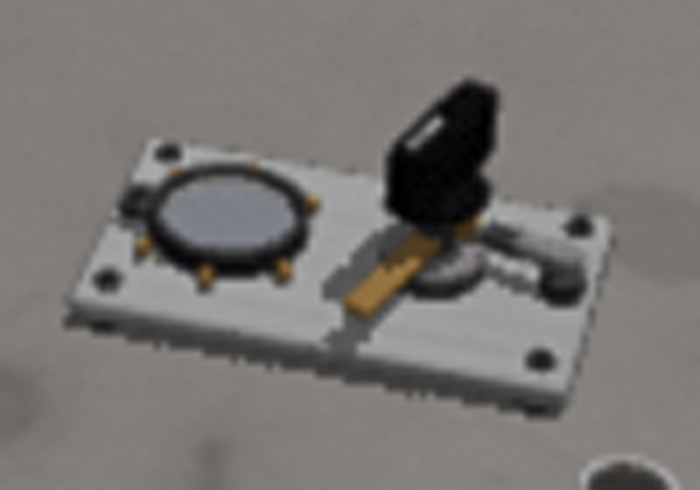

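```bash
cat > h.py <<'E'
import numpy as np
from rig import optics
def ray(n,uv,z,inf=None):
    i=inf or optics.camera_info(n); R=i['view'][:3,:3]; t=i['view'][:3,3]; c=-R.T@t
    d=R.T@np.linalg.inv(i['mtx'])@np.array([uv[0],uv[1],1.])
    return c+d*(z-c[2])/d[2]
def proj(n,p,inf=None):
    i=inf or optics.camera_info(n); q=i['mtx']@(i['view'][:3,:3]@np.asarray(p)+i['view'][:3,3]); return q[:2]/q[2]
E
python3 - <<'E'
from h import *
np.set_printoptions(precision=4,suppress=True)
T=lambda u,v:(350+u/5-.4,190+v/5-.4)
S=lambda u,v:(300+u/7-.43,190+v/7-.43)
c=[ray('top',T(*p),.012) for p in((120,115),(352,55),(478,440),(243,512))]
print(c,[np.linalg.norm(c[i]-c[i-1]) for i in range(4)])
lt=ray('top',T(271,172),.0215); ls=ray('scene',S(232,215),.0215); print('lens',lt,ls)
a,b=ray('top',T(273,310),.069),ray('top',T(418,312),.069)
print('bar top',a,b,np.linalg.norm(a-b),(a+b)/2)
f=[ray('top',T(*p),.028) for p in((193,320),(193,344),(270,345),(268,320))];print('finger',f)
fs=[ray('scene',S(*p),.028) for p in((345,292),(365,315))];print('finger tip scene',fs)
m=[(c[0]+c[1])/2,(c[2]+c[3])/2]; e=(m[1]-m[0]);e/=np.linalg.norm(e)
print('axis dir',e,'lens offset',(lt-m[0])@e,np.cross(e,lt-m[0]))
k=lt+e*.064;print('knob',k, np.hypot(k[0],k[1]))
print('bar end dir should be', np.degrees(np.arctan2(*(a-b)[:2][::-1])), 'to lens',np.degrees(np.arctan2(*(-e)[:2][::-1])))
E
```

```text
[array([ 0.697 , -0.0978,  0.012 ]), array([ 0.726 , -0.1816,  0.012 ]), array([ 0.5866, -0.2308,  0.012 ]), array([ 0.5548, -0.1488,  0.012 ])] [np.float64(0.15097627402207672), np.float64(0.08865048622906364), np.float64(0.14787008518426603), np.float64(0.08796425942584798)]
lens [ 0.6769 -0.1524  0.0215] [ 0.6758 -0.1495  0.0215]
bar top [ 0.6162 -0.1486  0.069 ] [ 0.619  -0.1972  0.069 ] 0.048690928136314295 [ 0.6176 -0.1729  0.069 ]
finger [array([ 0.6193, -0.1263,  0.028 ]), array([ 0.6107, -0.1267,  0.028 ]), array([ 0.6123, -0.1537,  0.028 ]), array([ 0.6212, -0.1526,  0.028 ])]
finger tip scene [array([ 0.6229, -0.1296,  0.028 ]), array([ 0.6123, -0.1237,  0.028 ])]
axis dir [-0.942  -0.3355  0.    ] lens offset 0.0368524329120784 [-0.0032  0.0089  0.0004]
knob [ 0.6166 -0.1739  0.0215] 0.6406354895016357
bar end dir should be 93.37908677513562 to lens 19.603225588864728
```

```bash
cat >> h.py <<'E'
from scipy.spatial.transform import Rotation
from rig import sensors
def togo(target,ang):
    o=sensors.get_obs(); w,x,y,z=o['orientation']; R=Rotation.from_quat([x,y,z,w]).as_matrix()
    d=R.T@(np.array(target)-o['position'])*1000
    a=np.degrees(np.arctan2(R[1,0],R[0,0])); yaw=-((ang-a+180)%360-180)
    print('t',o['time'],'shift',d.round(1),'yaw',round(yaw,1),'tool x ang',a.round(1),'tilt z',R[:,2].round(4),'F',np.round(o['ft_force'],1),'M',np.round(o['moment'],2),'w',o['gripper_width'],'pos',o['position'].round(4))
E
python3 -c "
from h import *
togo([.617,-.1735,.22],2)"
```

```text
t 0.1 shift [-288.4 -545.7   35.9] yaw -76.1 tool x ang -74.1 tilt z [-5.0e-04  1.7e-03 -1.0e+00] F [-0.1  0.   0.6] M [-0.    0.03 -0.01] w 1.0059368629999748 pos [ 0.1713 -0.6006  0.2554]
```

```bash
python3 -m handwheel '-20 -38 0 -5; -45 -85 0 -12; -72 -136 0 -20; -100 -189 0 -28; -128 -242 0 -36; -156 -295 0 -44; -184 -348 0 -52; -202 -382 0 -56' -0.2 40; python3 -c "
from h import *
togo([.617,-.1735,.22],2)"
```

```text
time: 1.1
position: [0.4853, -0.2988, 0.256]
orientation: [-0.001, 0.988, -0.154, -0.0]
ft_force: [0.0, -0.8, 0.6]
gripper_width: 0.6
t 1.1 shift [  87.4 -159.4   36.2] yaw -19.7 tool x ang -17.7 tilt z [ 1.0e-04  1.2e-03 -1.0e+00] F [ 0.  -0.8  0.6] M [-0.03  0.02  0.03] w 0.6001052780696247 pos [ 0.4853 -0.2988  0.256 ]
```

```bash
python3 -m handwheel '18 -33 5 -4; 42 -76 15 -10; 66 -120 25 -16; 82 -150 33 -19; 87 -159 36 -20; 87 -159 36 -20'; python3 - <<'E'
from h import *
import cv2
togo([.617,-.1735,.22],2)
i=optics.camera_info('wrist'); np.savez('w1.npz',**i)
cv2.imwrite('pics/w1.png',optics.camera('wrist')[:,:,::-1])
print(proj('wrist',[.617,-.1735,.069],i),proj('wrist',[.6769,-.1515,.0215],i))
E
```

```text
time: 1.85
position: [0.6152, -0.1778, 0.2196]
orientation: [-0.0, 1.0, 0.017, -0.001]
ft_force: [0.4, -0.4, 0.0]
gripper_width: 0.602
t 1.85 shift [ 1.9 -4.2 -0.4] yaw -0.1 tool x ang 1.9 tilt z [-1.2e-03  3.0e-04 -1.0e+00] F [ 0.4 -0.4  0. ] M [ 0.03  0.06 -0.02] w 0.6016555111405433 pos [ 0.6152 -0.1778  0.2196]
[316.83745173 222.16307142] [379.87355707 189.99176766]
```

View pics/w1.png

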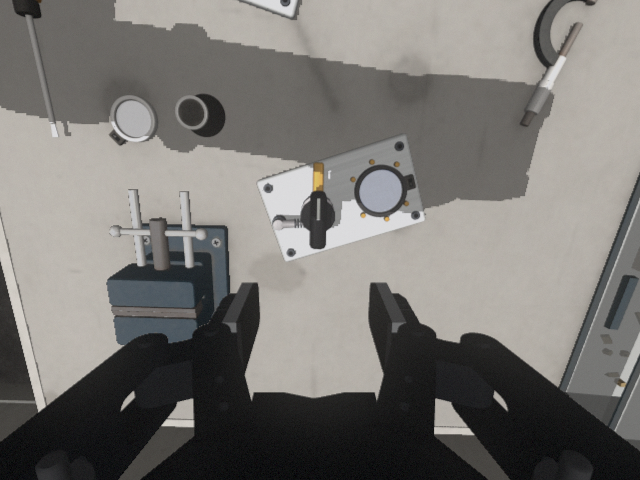

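```bash
python3 -m handwheel '3 -4 30 0; 3 -4 70 0; 3 -4 100 0; 3 -4 115 0; 3 -4 120 0; 3 -4 120 0' 0.2; python3 - <<'E'
from h import *
import cv2
a=optics.camera('scene')[150:290,270:430,::-1]
b=optics.camera('wrist')[:,:,::-1]
cv2.imwrite('pics/s2.png',cv2.resize(a,None,fx=5,fy=4))
cv2.imwrite('pics/w2.png',b)
togo([.618,-.1735,.1],2)
E
```

```text
time: 2.65
position: [0.6187, -0.1743, 0.1014]
orientation: [0.0, 1.0, 0.016, 0.001]
ft_force: [0.8, -0.2, 0.1]
gripper_width: 0.398
t 2.75 shift [-1.1 -0.5  1.8] yaw -0.1 tool x ang 1.9 tilt z [ 2.2e-03 -6.0e-04 -1.0e+00] F [ 0.4  0.6 -0.2] M [0.02 0.03 0.04] w 0.39940429172027386 pos [ 0.6191 -0.174   0.1018]
```

View pics/s2.png

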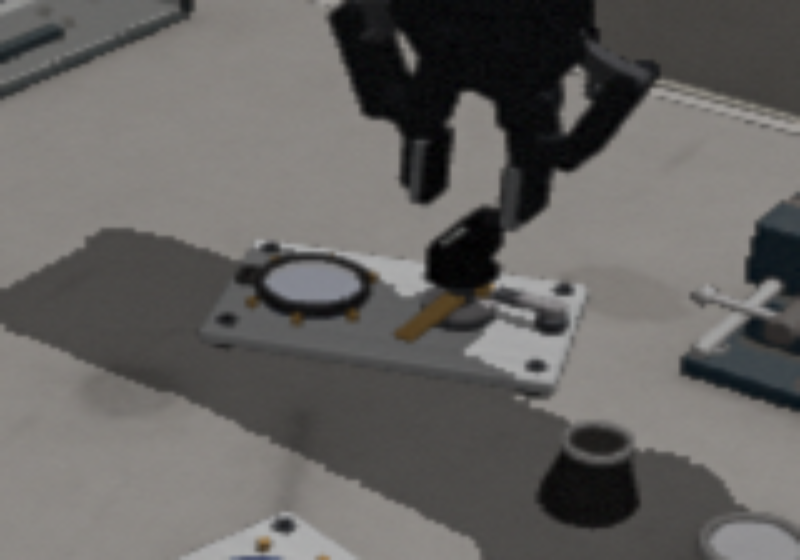

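View pics/w2.png

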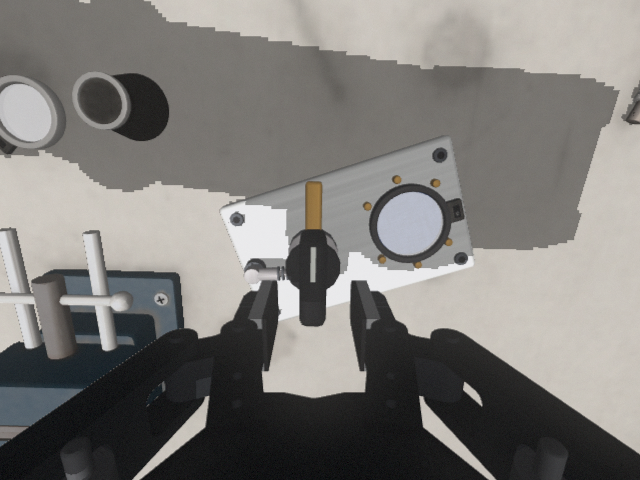

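```bash
python3 - <<'E'
from h import *
for z in(.06,.07,.08,.09,.1):
    print(z,[(proj('scene',[.619+s*.020,-.174,z])-[270,150])*[5,4] for s in(-1,1)])
E
```

```text
0.06 [array([506.31981294, 250.25030034]), array([423.14757483, 223.94760852])]
0.07 [array([508.48635281, 234.06577935]), array([424.75512937, 207.90497922])]
0.08 [array([510.68057779, 217.67444464]), array([426.38283556, 191.66124608])]
0.09 [array([512.90302195, 201.07230655]), array([428.03107471, 175.21260381])]
0.1 [array([515.15423319, 184.25527217]), array([429.7002378 , 158.55515051])]
```

```bash
python3 -m handwheel '0 0 8 0; 0 0 16 0; 0 0 22 0; 0 0 24 0; 0 0 24 0; 0 0 24 0'; python3 -m handwheel '0 0 0 0; 0 0 0 0; 0 0 0 0; 0 0 0 0; 0 0 0 0; 0 0 0 0' 1 50; python3 - <<'E'
from h import *
import cv2
a=optics.camera('scene')[150:290,270:430,::-1]
b=optics.camera('wrist')[:,:,::-1]
cv2.imwrite('pics/s3.png',cv2.resize(a,None,fx=5,fy=4))
cv2.imwrite('pics/w3.png',b)
togo([.618,-.1735,.076],2)
E
```

```text
time: 3.5
position: [0.6185, -0.1737, 0.0766]
orientation: [0.0, 1.0, 0.017, 0.0]
ft_force: [-0.0, 0.8, -0.4]
gripper_width: 0.396
time: 4.25
position: [0.6185, -0.1737, 0.0767]
orientation: [0.0, 1.0, 0.017, 0.0]
ft_force: [-1.0, 1.3, 5.3]
gripper_width: 0.148
t 4.35 shift [-0.5 -0.3  0.8] yaw -0.1 tool x ang 1.9 tilt z [ 6.e-04 -1.e-04 -1.e+00] F [-0.9  0.5  5.4] M [ 0.12  0.32 -0.37] w 0.1502655816304913 pos [ 0.6185 -0.1738  0.0768]
```

View pics/s3.png

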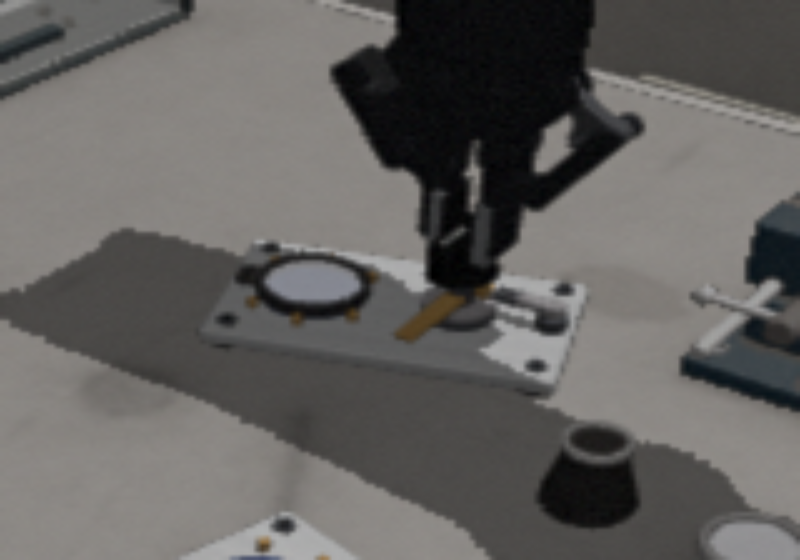

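View pics/w3.png

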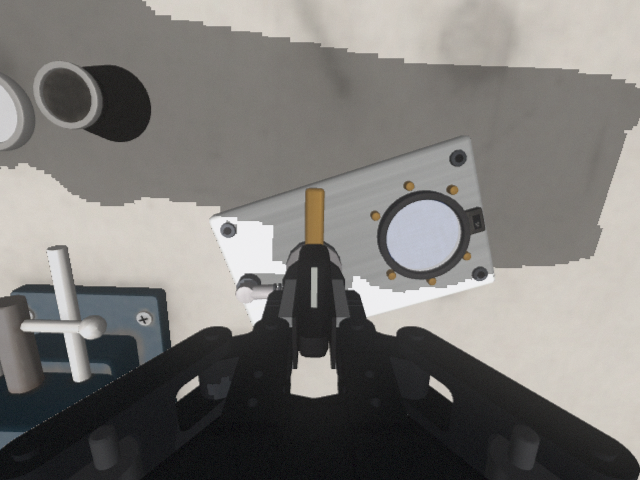

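```bash
python3 -m handwheel '0 0 0 3; 0 0 0 8; 0 0 0 13; 0 0 0 18; 0 0 0 24; 0 0 0 30; 0 0 0 35; 0 0 0 36'; python3 - <<'E'
from h import *
import cv2
cv2.imwrite('pics/w4.png',optics.camera('wrist')[:,:,::-1])
togo([.618,-.1735,.076],-70)
E
```

```text
time: 5.35
position: [0.6179, -0.1735, 0.0767]
orientation: [0.0, 0.956, -0.293, -0.0]
ft_force: [-4.5, 2.2, 7.7]
gripper_width: 0.147
t 5.4 shift [ 0.1 -0.1  0.7] yaw 35.9 tool x ang -34.1 tilt z [-9.e-04 -2.e-04 -1.e+00] F [-5.6  1.5  8.8] M [0.27 1.01 0.09] w 0.15177262380483258 pos [ 0.6179 -0.1735  0.0767]
```

View pics/w4.png

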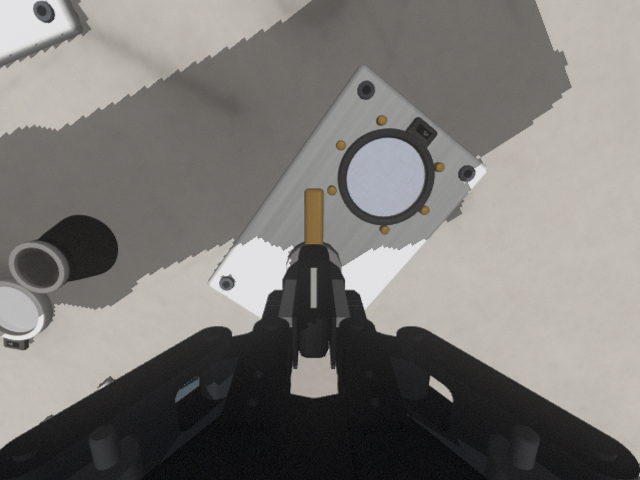

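The knob follows the gripper: the finger stays in line with the bar at column 314, with the lens now nearer the finger. I'll continue past the crest.

```bash
python3 -m handwheel '0 0 0 3; 0 0 0 8; 0 0 0 14; 0 0 0 20; 0 0 0 26; 0 0 0 32; 0 0 0 36; 0 0 0 37'; python3 -m handwheel '0 0 0 0; 0 0 0 0'; python3 - <<'E'
from h import *
import cv2
cv2.imwrite('pics/w5.png',optics.camera('wrist')[:,:,::-1])
togo([.618,-.1735,.076],-70)
E
```

```text
time: 6.4
position: [0.6174, -0.1729, 0.0767]
orientation: [0.0, 0.814, -0.581, -0.001]
ft_force: [-6.4, 3.1, 9.7]
gripper_width: 0.154
time: 6.65
position: [0.6175, -0.1729, 0.0767]
orientation: [0.0, 0.814, -0.58, -0.001]
ft_force: [-7.3, 2.3, 11.0]
gripper_width: 0.152
t 6.7 shift [ 0.8 -0.3  0.7] yaw -1.0 tool x ang -71.0 tilt z [-2.e-03  5.e-04 -1.e+00] F [-7.3  2.2 10.9] M [0.46 1.55 0.58] w 0.15090883467648888 pos [ 0.6174 -0.1729  0.0767]
```

View pics/w5.png

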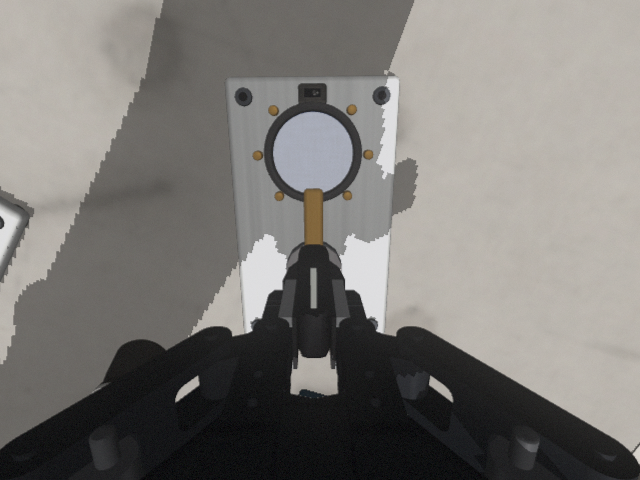

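The finger (column 314) points at the lens centre (313,150) and covers the rim. The wrist moment suggests the knob is at its stop. Next I'll let go and rise.

```bash
python3 -m handwheel '0 0 0 0; 0 0 0 0; 0 0 0 0; 0 0 0 0' 0.2; python3 -m handwheel '0 0 -10 0; 0 0 -35 0; 0 0 -75 0; 0 0 -115 0; 0 0 -140 0; 0 0 -150 0; 0 0 -150 0; 0 0 -150 0'; python3 - <<'E'
from h import *
import cv2
cv2.imwrite('pics/w6.png',optics.camera('wrist')[:,:,::-1])
cv2.imwrite('pics/s6.png',cv2.resize(optics.camera('scene')[180:360,270:430,::-1],None,fx=4,fy=3.3))
togo([.618,-.1735,.076],-70)
E
```

```text
time: 7.2
position: [0.6183, -0.1738, 0.0762]
orientation: [-0.0, 0.814, -0.581, -0.0]
ft_force: [-0.6, -0.8, -0.1]
gripper_width: 0.399
time: 8.2
position: [0.6177, -0.1736, 0.2248]
orientation: [0.0, 0.814, -0.581, -0.001]
ft_force: [-0.7, 0.8, 0.1]
gripper_width: 0.403
t 8.3 shift [  0.2  -0.6 148.8] yaw -1.1 tool x ang -71.1 tilt z [-2.4e-03  7.0e-04 -1.0e+00] F [-1.   0.7  0.2] M [0.02 0.01 0.03] w 0.39904132533301356 pos [ 0.6177 -0.1736  0.2248]
```

View pics/w6.png

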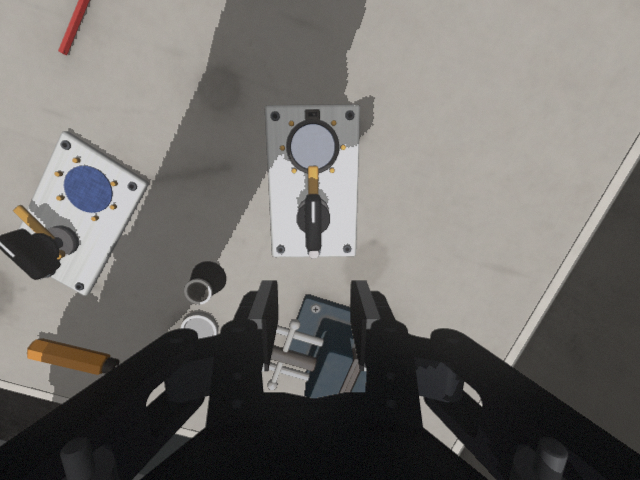

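View pics/s6.png

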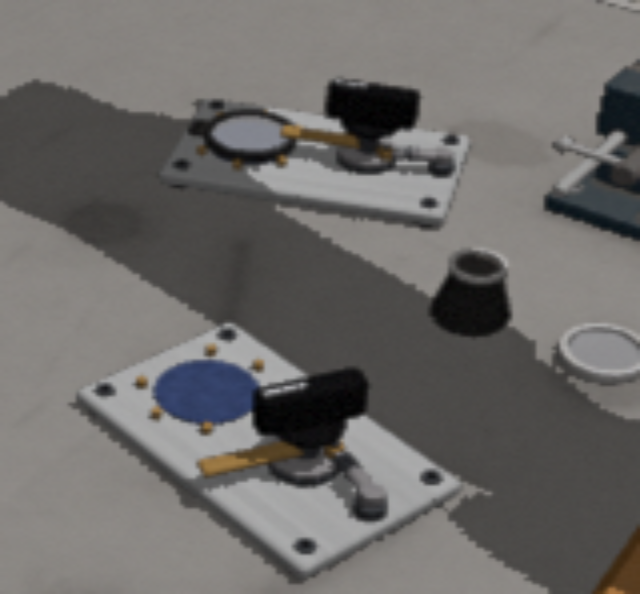

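After release the knob stays locked: in the wrist view the finger tip at (313,170) covers the rim of the lens centred at (313,146), and the lens sits inside its pins. The empty clamp's knob is still open.

```bash
python3 -c "
from rig import manip
print(manip.finish_job())"
```

```text
the job is handed in; nothing more can be done
None
```

The lens is locked in, and I handed the job in at about 8.3 s of the 29 s allowed. I gripped the bar knob of the loaded clamp, turned it 73° clockwise past the detent to the locked notch, let go and rose about 150 mm clear.

The last wrist and scene pictures, taken after release, show:
- **Locked knob:** the brass finger points at the lens centre and covers the rim, and the knob did not spring back.
- **Lens:** it still sits between its six pins.
- **Empty clamp:** its knob is still in the open notch.

The wrist force read about 1 N after letting go, so the robot was touching nothing. The highest I read while turning was about 13 N. I saw no check fail or disagree. The lens position measured from the top and scene cameras differed by about 3 mm, and the wrist view agreed with the measured positions to within 1–2 pixels. I judged the locked notch from the pictures and the turn angle, because the joint angle can't be read directly.

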